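# Put away the bench tools and parts

### The arm

A 6-joint arm with a two-finger parallel gripper is mounted at the origin on a cart in front of the work surface, level with it; the furniture and walls round the work are solid. World frame = base frame: x ahead of the robot, y to its left, z up, the work surface at z = 0. Lengths are in mm, angles in rad, forces in N, time in s.
With the tool pointing down it reaches from about 400 to 925 mm from the base axis. Payload 12.5 kg.
Tool frame: the origin (TCP) lies on the mounting face of the last link; the fingertips stand 190 mm ahead of it and the grasp point (between the pads) lies 171 mm ahead of it (env.tcp_to_tips is the distance from the TCP to the fingertips, in mm); x points along the fingers, y is the direction in which the jaws open and shut, and the axes are right-handed (so a half turn about x gives the same grasp; the last joint's range is limited). The gripper opens to 95 mm and grips with 3 to 60 N. Pads are 20 mm wide; open, the fingers measure 119 mm over their backs; the gripper's body (75 mm by 180 mm) begins 59 mm behind the grasp point.
Start: joints at [-1.264, 0.491, 1.559, -0, 1.092, -0.106], TCP at [250.753, -572.492, 404.761] pointing down, gripper open.
Joint ranges: [-3.1, 3.1], [-0.84, 2.19], [0.05, 2.79], [-1.13, 4.28], [0.06, 2.93], [-2.69, 2.69]. Speed limits (rad/s): [2.22, 2.22, 2.79, 3.14, 3.14, 3.14].

### API

Orientations are given as [roll, pitch, yaw] about the fixed x, y, z axes, in that order (R = Rz(yaw) Ry(pitch) Rx(roll)).
In Python, from cell import monitor, cams, job, env gives the robot as it stands. The module is installed in compiled form; this text tells all that it offers.
- The arm moves only by the tool apply_moves, never from a script. Its argument "series" is a list of rows, each a list of 3 entries, a list of its own where there are three numbers: the closure, from -1 (fully open) to 1 (shut), so that 0 is half open, then the shift along the tool's x, y, z in cm, then the turn about the tool's x in rad. A call has 1 to 20 rows; each row is the pose to reach, as a shift and turn from the pose commanded when the call began, along the tool's axes at that moment; what a row does not reach only later rows make up. A row lasts 1/8 s, in which the tool goes at most 62.5 mm and 10.7 degrees, less where a joint would pass 70% of its speed; a pose out of reach is approached as far as the arm can. A call with a gripper value outside its range is refused whole. The fingers move at their own pace and stop on an object; the grip force is fixed at half the most. Time passes only in rows, so rows that repeat a pose let the fingers close. It gives the time, the measured TCP pose, the force and the opening at its end, in the units of the state.
- monitor.state(): the state, without advancing time (a new reading comes with each control period).
- cams.read_camera(name): name is "scene" or "top" or "wrist"; returns a dict with "image" (384x512x3 uint8, red, green, blue), "fx", "fy", "cx", "cy" (pixels), "position" and "orientation" of the camera in the world. Camera axes: x right, y down, z forward; pixel columns grow to the right and rows downward; lengths in mm; the calibration is good to about 2 mm. A picture is of the moment at which its call begins. There is no depth.
- job.job_done(): hands the job in, once; it reports no verdict.
The state is a dict: "t": time; "joints": joint angles; "qvel": joint speeds; "tau": joint torques, N m; "eef_pos": TCP position; "tcp_rot": TCP orientation; "ft_force": force on the tool from outside, world axes, zero at the start; "moment": the same for the moment, N m; "opening": opening from 0.0 (shut) to 1.0 (fully open).
Only numpy, scipy, OpenCV 4.12 (cv2) and the standard library are available. Lean on these libraries where they do the work, as an engineer would, in place of code of your own. Each camera call takes 0.05 s, during which the arm holds its last target. There are 200 camera calls.

### The job

Clear the bench by sorting what is left on it: lay the two screwdrivers flat in the two-lane tool tray, one in each lane and along it, set the heat sink fins-up in the larger bay of the parts tray and the relay module upright in its smaller bay, and stand the jar in the round cup of the jar holder. Leave the multimeter and the loupe where they are.

Things in the scene. Friction and masses are not known exactly. Their poses are not given: they have to be found in the camera images.
- driver_long_mid (a point): Long screwdriver, 134 mm long, lying flat, blue handle; loose, 60 g. The point is half-way along its whole length and half-way up (9 mm above what it lies on). Its x axis runs from the handle to the tip: the handle, 18 mm wide and 18 mm high, reaches from 66 mm behind the point to 4 mm ahead of it; ahead of it a thin shank. Grasp the handle about 31 mm behind the point.
- driver_short_mid (a point): Short screwdriver, 119 mm long, lying flat, yellow handle; loose, 60 g. The point is half-way along its whole length and half-way up (8 mm above what it lies on). Its x axis runs from the handle to the tip: the handle, 16 mm wide and 16 mm high, reaches from 59 mm behind the point to 6 mm ahead of it. Grasp the handle about 26 mm behind the point.
- heat_sink_mid (a point): Aluminium heat sink, 50 x 50 mm, 23 mm high, base down and fins up; the fins run along its x axis; loose, 90 g. The point is its centre, half-way up (11.5 mm). Grasp across the fins (along its y axis), 48 to 50 mm wide.
- relay_module_mid (a point): Potted relay module, a rectangular block 32 mm (its x axis) x 48 mm (its y axis); the solid body is 26 mm high, with small studs on top to 30 mm; loose, 80 g. The point is the centre of the solid body, 13 mm above its underside. Grasp across the 32 mm width.
- jar_mid (a point): Clear jar of small brass inserts with a red screw lid, standing upright; round, 44 mm across the lid, 50 mm high; loose, 110 g. The point is on its axis half-way up (25 mm above its underside). Grasp round the lid, the top 12 mm; below it the jar is 40 mm across.
- tool_tray: Grey tray with black floor, two equal lanes side by side, for tools; fixed to the work board. Outside 174 mm (its x axis, the direction of the lanes) x 129 mm (y). Its origin is under its centre, on the board. Floor 3 mm thick, rim and dividing wall 3 mm thick and 9 mm high (6 mm above the floor). Each lane is 168 mm long and 60 mm wide inside; lane centres at y = +31.5 and -31.5 mm.
- parts_tray: Grey parts tray, black floor: two unequal bays side by side; fixed to the work board. Outside 90 mm (x) x 159 mm (y). Its origin is under its centre, on the board. Floor 3 mm thick, rim and dividing wall 3 mm thick and 9 mm high (6 mm above the floor). The larger bay is 84 mm (x) x 90 mm (y) inside, centred at y = +31.5 mm; the smaller bay is 84 mm (x) x 60 mm (y) inside, centred at y = -46.5 mm.
- jar_holder: Grey jar holder: an 86 mm square base plate with an upright round cup, 68 mm inside and 74 mm outside, whose rim is 23.5 mm above the board; fixed to the work board. Its origin is under its centre, on the board, on the cup's axis; the cup's inner floor is 6.5 mm above it.
- multimeter: Green and black multimeter lying on the work board, 170 x 86 x 49 mm, its long axis x; a bystander. Origin under its centre. All listed things but the loupe stand on one flat grey work board, whose top is 4 mm above the bench top (z = 0.004).
- loupe: Black eye loupe standing at the back, round, 41 mm across, 34 mm high; a bystander. Origin under its centre.

How it is judged:
By the outcome, as a careful person would: the job done as asked, in the order asked, and still so for the second after the job is handed in, with the robot touching nothing.
It also fails if it takes over 112 s, if anything falls off the work surface, if the arm or the gripper's body presses on something with over 40 N, if the wrist force passes 120 N, or if a joint passes its speed limit or range.

## Working session

There is one attempt and no reset: what is moved stays moved. The work goes in short steps, Python scripts to look and compute and a tool call to move; the robot and the scene stay as the last step left them, time stands still between calls to the robot, and variables do not carry over. Pictures are saved under pics/ and viewed, about 12 in all and at most 16, crops included, and the job is handed in when it is done.

Besides the shell and the picture viewer there is one more tool, called after ">>>" as name([rows], argument=value, ...), one row to a line, values as JSON. apply_moves: Moves the arm, as the interface text tells. Its arguments: {"type":"object","properties":{"series":{"type":"array"}},"required":["series"]}

```bash
mkdir -p pics; python3 - <<'E'
from cell import monitor,cams,env
import cv2,numpy as np
np.set_printoptions(precision=4,suppress=True)
for n in("top","scene"):
    d=cams.read_camera(n);cv2.imwrite(f"pics/{n}0.png",d["image"][:,:,::-1])
    print(n,{k:v for k,v in d.items() if k!="image"})
print(monitor.state(),env.tcp_to_tips)
E
```

```text
top {'fx': 402.65727695884624, 'fy': 402.65727695884624, 'cx': 254.0455306039669, 'cy': 191.94721239295933, 'position': array([ 455.6501,  -76.0969, 1185.3141]), 'orientation': array([-3.0033,  0.011 , -1.5621])}
scene {'fx': 395.0091718343285, 'fy': 395.0091718343285, 'cx': 252.89325629950994, 'cy': 192.74416021985397, 'position': array([ 262.605 ,  663.3021, 1052.2585]), 'orientation': array([-2.4477, -0.0003, -2.6773])}
{'t': 0.1, 'joints': array([-1.2636,  0.4915,  1.5594, -0.    ,  1.0917, -0.1056]), 'qvel': array([-0.0008, -0.0019, -0.0026,  0.0009, -0.0008, -0.0004]), 'tau': array([  0.0029, -61.3623, -25.8605,   0.0694,   0.047 ,  -0.0001]), 'eef_pos': array([ 250.7561, -572.4557,  404.2289]), 'tcp_rot': array([-1.6434,  1.5698,  1.911 ]), 'ft_force': array([0.2532, 0.4263, 0.4335]), 'moment': array([ 0.024 , -0.0248, -0.0513]), 'opening': 0.9982137183799112} 190.1
```

View pics/top0.png

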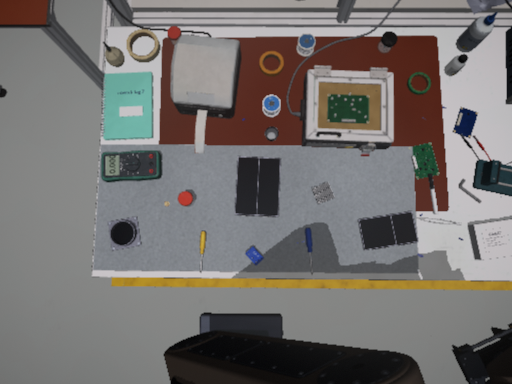

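View pics/scene0.png

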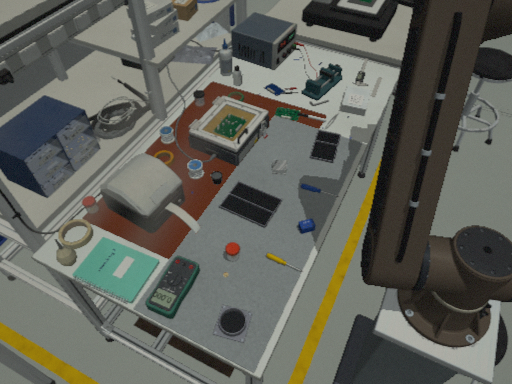

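The top view has world -y to the right and +x up. It shows the yellow driver at (202,248), relay (255,256), blue driver (309,245), heat sink (322,192), jar (185,198), tool tray (258,186), parts tray (388,231) and jar holder (122,233). I'll zoom in for measurement.

```bash
cat > h.py <<'E'
from cell import monitor,cams,env
import cv2,numpy as np
from scipy.spatial.transform import Rotation as R
np.set_printoptions(precision=3,suppress=True)
def pt(d,uv,z):
    uv=np.atleast_2d(np.asarray(uv,float))
    r=np.c_[(uv[:,0]-d["cx"])/d["fx"],(uv[:,1]-d["cy"])/d["fy"],np.ones(len(uv))]
    r=R.from_euler("xyz",d["orientation"]).apply(r)
    return (d["position"]+r*((z-d["position"][2])/r[:,2])[:,None])[:,:2]
def blobs(d,m,z,amin=15):
    out=[]
    for c in cv2.findContours(m.astype(np.uint8),cv2.RETR_EXTERNAL,cv2.CHAIN_APPROX_NONE)[0]:
        if cv2.contourArea(c)<amin: continue
        p=pt(d,c[:,0],z).astype(np.float32); r=cv2.minAreaRect(p)
        out.append((c[:,0].mean(0),cv2.contourArea(c),r))
    return out
def hsv(d): return cv2.cvtColor(d["image"],cv2.COLOR_RGB2HSV).astype(int)
E
python3 - <<'E'
from h import *
d=cams.read_camera("top");im=d["image"]
c=im[140:284,90:450,::-1];cv2.imwrite("pics/top1.png",cv2.resize(c[:, :180],None,fx=4.4,fy=4.1,interpolation=cv2.INTER_CUBIC))
cv2.imwrite("pics/top2.png",cv2.resize(c[:,180:],None,fx=4.4,fy=4.1,interpolation=cv2.INTER_CUBIC))
H=hsv(d);h,s,v=H[...,0],H[...,1],H[...,2]
roi=np.zeros(h.shape,bool);roi[140:276,96:420]=1
for n,m,z in[("yel",(h>15)&(h<35)&(s>140),12),("blue",(h>105)&(h<130)&(s>110),14),("red",((h<8)|(h>172))&(s>150),54),("black",(v<40)&(s<120),7)]:
    for b in blobs(d,m&roi,z): print(n,b[0],b[1],*map(np.array,b[2]))
E
```

```text
yel [202.261 242.022] 64.0 [471.408  86.98 ] [12.467 63.229] 87.03343200683594
blue [253.946 255.27 ] 154.5 [434.996 -62.677] [44.482 30.376] 45.260284423828125
blue [308.569 239.725] 85.5 [ 481.312 -220.149] [65.923 14.404] 0.47027361392974854
red [185.237 198.053] 132.0 [594.313 133.373] [38.548 37.923] 65.03105163574219
red [405.763 142.475] 122.5 [ 759.641 -496.39 ] [14.765 77.997] 0.3373212516307831
red [251.628 142.061] 344.0 [758.552 -56.377] [ 11.878 274.339] 0.3292699158191681
black [121.689 232.803] 358.5 [495.752 324.792] [64.355 61.614] 2.901538133621216
black [381.966 235.425] 259.0 [ 499.794 -425.224] [68.969 78.26 ] 9.362706184387207
black [404.021 227.698] 462.0 [ 517.64  -497.763] [80.506 55.956] 9.146907806396484
black [268.674 180.833] 647.0 [ 660.108 -104.065] [ 56.854 119.961] 87.71916198730469
black [247.071 179.294] 662.0 [661.236 -40.736] [ 56.657 123.419] 87.13116455078125
black [381.444 146.185] 31.5 [ 762.638 -443.464] [15.353 35.537] 0.3424146771430969
```

View pics/top1.png

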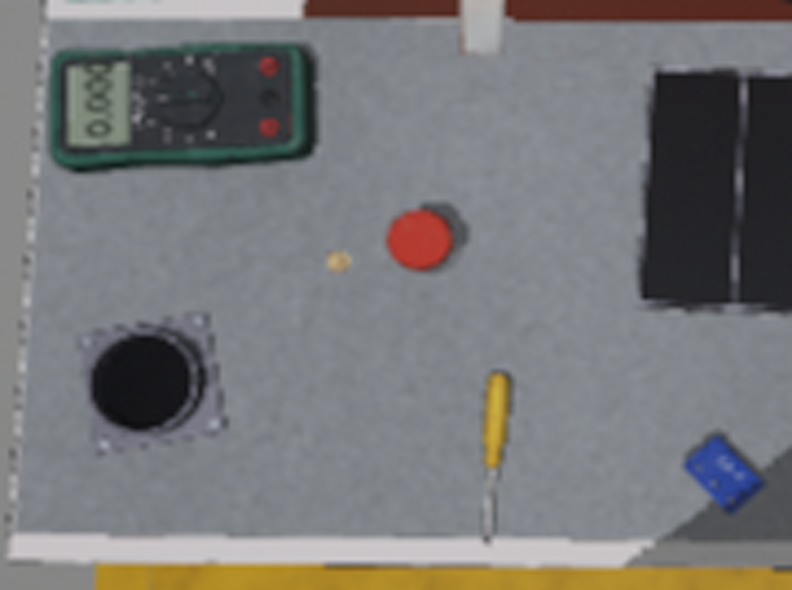

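View pics/top2.png

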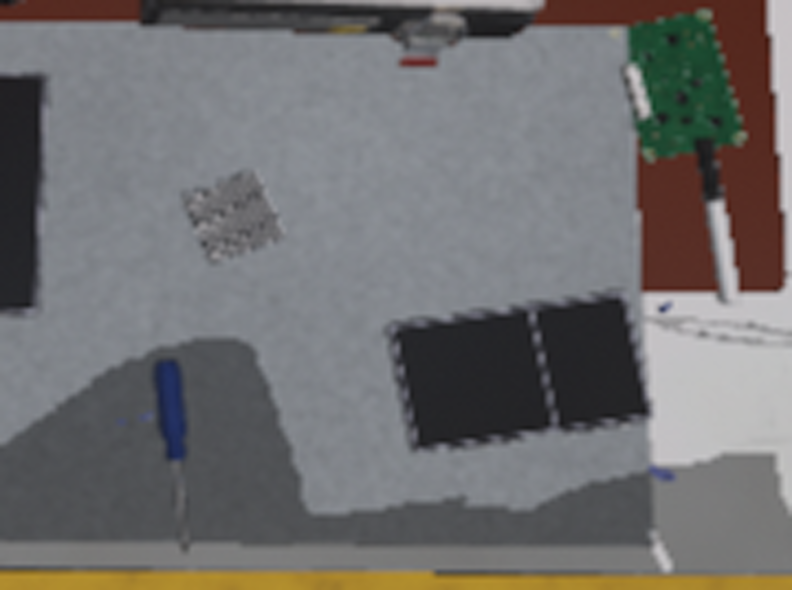

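Zoomed crops: the tool tray lanes run almost along world x, and the parts tray is turned about 9° with its larger bay at +y. Both drivers point their tips at the robot. Next I'll compute the tray poses from the corner pixels and write the move-planning helper.

```bash
cat >> h.py <<'E'
def plan(x,y,z,jaw,zrow=True):
    """grasp-point target (mm), jaw line angle (deg, world, mod 180) -> shift cm, turn"""
    s=monitor.state();M=R.from_euler("xyz",s["tcp_rot"]).as_matrix()
    g=s["eef_pos"]+M[:,0]*171
    sh=M.T@(np.array([x,y,z])-g)/10
    a=np.arctan2(M[1,1],M[0,1]); dw=(np.radians(jaw)-a+np.pi/2)%np.pi-np.pi/2
    print("grasp now",g,"jaw",np.degrees(a).round(1),"q6",s["joints"][5].round(2),"open",s["opening"].round(3),"F",s["ft_force"],"t",s["t"],"\n SHIFT cm",sh.round(2),"TURN",(-dw).round(3))
E
python3 - <<'E'
from h import *
d=cams.read_camera("top")
def px(c,o): return np.array(c)/[4.4,4.1]+[o,140]-[.4,.4]
def rect(n,cs):
    p=pt(d,cs,13); c=p.mean(0)
    ex=(p[0]+p[1]-p[2]-p[3])/2; ey=(p[0]+p[3]-p[1]-p[2])/2
    print(n,c,"x-size",np.linalg.norm(ex),"y-size",np.linalg.norm(ey),"yaw",np.degrees([np.arctan2(ex[1],ex[0]),np.arctan2(-ey[0],ey[1])]))
rect("tool",[px((653,70),90),px((45,72),270),px((36,312),270),px((640,305),90)])
rect("parts",[px(c,270) for c in[(390,328),(625,293),(648,415),(412,448)]])
rect("holder",[px(c,90) for c in[(80,330),(208,314),(228,430),(95,453)]])
rect("heat",[px(c,270) for c in[(180,192),(250,168),(284,240),(212,265)]])
for n,a,b,o in[("long",(168,362),(184,550),270),("short",(498,372),(488,542),90)]:
    p=pt(d,[px(a,o),px(b,o)],13);e=p[0]-p[1];print(n,p,np.linalg.norm(e),"ang",np.degrees(np.arctan2(e[1],e[0])))
plan(481,-220,140,94.5)
E
```

```text
tool [637.7   -72.319] x-size 172.8043065263524 y-size 124.55599497033947 yaw [-2.017 -1.085]
parts [ 510.403 -448.64 ] x-size 85.71938941777672 y-size 157.09059961969626 yaw [7.774 9.224]
holder [496.491 314.559] x-size 85.81304050276111 y-size 87.05963330020698 yaw [10.83   9.566]
heat [ 619.075 -261.817] x-size 56.359229928767654 y-size 50.819792975734856 yaw [22.098 20.792]
long [[ 514.621 -218.55 ]
 [ 384.163 -227.658]] 130.77523358601343 ang 3.993528534285733
short [[505.056  86.131]
 [386.664  89.537]] 118.44138117053116 ang -1.647626528308152Traceback (most recent call last):
  File "<stdin>", line 14, in <module>
  File "h.py", line 24, in plan
    print("grasp now",g,"jaw",np.degrees(a).round(1),"q6",s["joints"][5].round(2),"open",s["opening"].round(3),"F",s["ft_force"],"t",s["t"],"\n SHIFT cm",sh.round(2),"TURN",(-dw).round(3))
                                                                                         ^^^^^^^^^^^^^^^^^^
AttributeError: 'float' object has no attribute 'round'
```

```bash
sed -i 's/s\["opening"\].round(3)/round(float(s["opening"]),3)/;s/(-dw).round(3)/round(float(-dw),3)/;s/s\["joints"\]\[5\].round(2)/round(float(s["joints"][5]),2)/' h.py
python3 -c "
from h import *
plan(481,-220,160,94)"
```

```text
grasp now [ 250.725 -572.377  233.385] jaw -66.3 q6 -0.11 open 0.995 F [-0.3    1.395 -0.497] t 0.2 
 SHIFT cm [  7.35 -23.03 -35.23] TURN 0.343
```

>>> apply_moves([
  [-0.3, [3, -23.03, -35.23], 0.343],
  [-0.3, [3, -23.03, -35.23], 0.343],
  [-0.3, [7.35, -23.03, -35.23], 0.343],
  [-0.3, [7.35, -23.03, -35.23], 0.343],
  [-0.3, [7.35, -23.03, -35.23], 0.343],
  [-0.3, [7.35, -23.03, -35.23], 0.343],
  [-0.3, [7.35, -23.03, -35.23], 0.343],
  [-0.3, [7.35, -23.03, -35.23], 0.343],
  [-0.3, [7.35, -23.03, -35.23], 0.343],
  [-0.3, [7.35, -23.03, -35.23], 0.343],
  [-0.3, [7.35, -23.03, -35.23], 0.343],
  [-0.3, [7.35, -23.03, -35.23], 0.343],
])

```text
t: 1.7
eef_pos: [480.8, -220.8, 331.4]
tcp_rot: [2.332, 1.57, -0.741]
ft_force: [0.2, 0.6, -0.4]
opening: 0.649
```

```bash
cat >> h.py <<'E'
def snap(cam,name):
    d=cams.read_camera(cam);cv2.imwrite(f"pics/{name}.png",d["image"][:,:,::-1]);return d
E
python3 - <<'E'
from h import *
d=snap("wrist","w1");print(d["position"],d["orientation"])
h,s,v=cv2.split(hsv(d).astype(np.uint8))
for b in blobs(d,(h>105)&(h<130)&(s>110),13,80): print(b[0],b[1],*map(np.array,b[2]))
d=cams.read_camera("top")
h,s,v=cv2.split(hsv(d).astype(np.uint8))
plan(481,-220,25,94)
E
```

```text
[ 553.419 -215.578  312.287] [ 2.883  0.001 -1.502]
[ 94.03  215.343] 1820.0 [434.029 -58.391] [48.74  46.566] 42.71337890625
[256.974 178.679] 999.0 [ 482.255 -218.78 ] [70.119 16.264] 4.264980316162109
grasp now [ 480.932 -220.549  160.302] jaw -86.0 q6 0.95 open 0.649 F [-0.647 -0.623  0.93 ] t 1.8 
 SHIFT cm [13.53 -0.06 -0.01] TURN -0.001
```

View pics/w1.png

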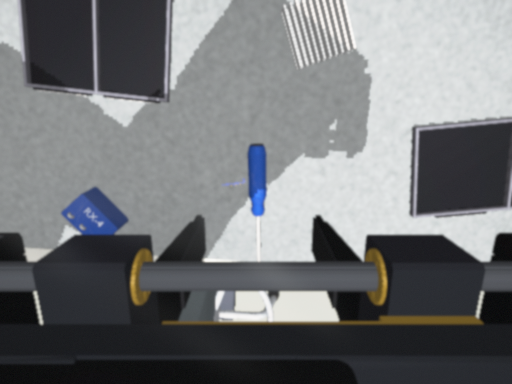

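Wrist view: the blue handle is at (257,179), which is world (482.3, -218.8) at 4.3°. The heat sink fins at (320,30) run near world x. I'll descend, grip and lift.

>>> apply_moves([
  [-0.3, [5, -0.17, -0.13], 0],
  [-0.3, [9, -0.17, -0.13], 0],
  [-0.3, [12, -0.17, -0.13], 0],
  [-0.3, [13.5, -0.17, -0.13], 0],
  [-0.3, [13.5, -0.17, -0.13], 0],
  [0.3, [13.5, -0.17, -0.13], 0],
  [1, [13.5, -0.17, -0.13], 0],
  [1, [13.5, -0.17, -0.13], 0],
  [1, [13.5, -0.17, -0.13], 0],
  [1, [13.5, -0.17, -0.13], 0],
  [1, [13.5, -0.17, -0.13], 0],
  [1, [13.5, -0.17, -0.13], 0],
  [1, [10, -0.17, -0.13], 0],
  [1, [5, -0.17, -0.13], 0],
  [1, [5, -0.17, -0.13], 0],
  [1, [5, -0.17, -0.13], 0],
])

```text
t: 3.8
eef_pos: [482.0, -218.3, 280.7]
tcp_rot: [-0.456, 1.57, 2.755]
ft_force: [-0.4, -0.5, -1.5]
opening: 0.19
```

```bash
python3 - <<'E'
from h import *
d=snap("wrist","w2")
d=snap("top","t3");im=d["image"][140:284,210:300,::-1]
plan(668,-104.3,110,88.5)
E
```

```text
grasp now [ 481.744 -218.133  109.   ] jaw -86.0 q6 0.95 open 0.184 F [ 0.763 -0.079 -0.404] t 3.9 
 SHIFT cm [ -0.12 -10.06 -19.37] TURN 0.096
```

View pics/w2.png

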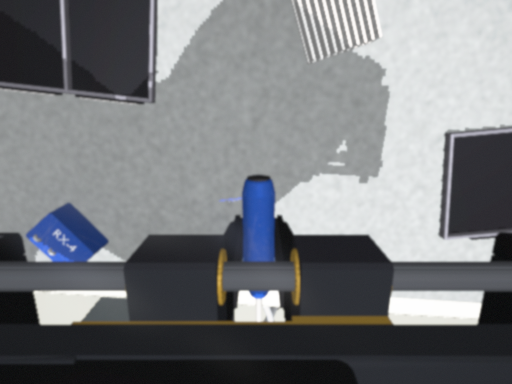

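The driver is held straight between the fingers (handle at (258,220), opening 17.5 mm). I'll carry it above the lane and re-measure the tray from there.

>>> apply_moves([
  [1, [-1, -10.06, -19.37], 0.096],
  [1, [-1, -10.06, -19.37], 0.096],
  [1, [-0.5, -10.06, -19.37], 0.096],
  [1, [-0.12, -10.06, -19.37], 0.096],
  [1, [-0.12, -10.06, -19.37], 0.096],
  [1, [-0.12, -10.06, -19.37], 0.096],
  [1, [-0.12, -10.06, -19.37], 0.096],
  [1, [-0.12, -10.06, -19.37], 0.096],
])

```text
t: 4.9
eef_pos: [668.0, -105.3, 282.6]
tcp_rot: [2.219, 1.571, -0.95]
ft_force: [-0.3, -1.3, -0.6]
opening: 0.186
```

```bash
python3 - <<'E'
from h import *
snap("wrist","w3");snap("scene","s3")
a=cv2.imread("pics/w3.png");b=cv2.imread("pics/s3.png")[130:290,180:340]
cv2.imwrite("pics/c3.png",np.hstack([cv2.resize(a,(400,300)),cv2.resize(b,(400,300))]))
plan(668,-104.3,29,88.5)
E
```

```text
grasp now [ 668.206 -105.057  111.684] jaw -91.5 q6 1.34 open 0.187 F [-0.145  0.145 -0.932] t 5.0 
 SHIFT cm [ 8.27 -0.08  0.02] TURN -0.001
```

View pics/c3.png

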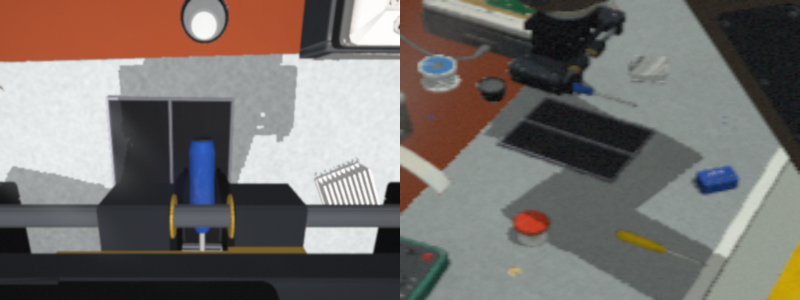

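```bash
python3 - <<'E'
from h import *
d=cams.read_camera("wrist")
p=pt(d,[(138.5,124.5),(218.5,125),(297.5,124.5),(143,215),(220,215)],13);print(p)
E
```

```text
[[ 729.123  -12.776]
 [ 727.082  -75.136]
 [ 725.827 -136.739]
 [ 654.59    -7.322]
 [ 652.883  -72.027]]
```

>>> apply_moves([
  [1, [4, -0.03, -0.22], 0],
  [1, [7, -0.03, -0.22], 0],
  [1, [8.3, -0.03, -0.22], 0],
  [1, [8.3, -0.03, -0.22], 0],
  [1, [8.3, -0.03, -0.22], 0],
  [0.41, [8.3, -0.03, -0.22], 0],
  [0.41, [8.3, -0.03, -0.22], 0],
  [0.41, [8.3, -0.03, -0.22], 0],
  [0.41, [5, -0.03, -0.22], 0],
  [0.41, [0, -0.03, -0.22], 0],
  [0.41, [-4, -0.03, -0.22], 0],
  [0.41, [-4, -0.03, -0.22], 0],
])

```text
t: 6.55
eef_pos: [670.9, -104.3, 325.9]
tcp_rot: [2.904, 1.565, -0.264]
ft_force: [-0.5, 0.7, -0.3]
opening: 0.294
```

```bash
python3 - <<'E'
from h import *
plan(471.4,87,160,88.2)
E
```

```text
grasp now [ 671.889 -104.571  154.921] jaw -91.5 q6 1.35 open 0.294 F [-0.493  0.695 -0.31 ] t 6.55 
 SHIFT cm [ -0.65 -18.63  20.54] TURN 0.005
```

>>> apply_moves([
  [-0.3, [-0.65, -18.63, 20.54], 0],
  [-0.3, [-0.65, -18.63, 20.54], 0],
  [-0.3, [-0.65, -18.63, 20.54], 0],
  [-0.3, [-0.65, -18.63, 20.54], 0],
  [-0.3, [-0.65, -18.63, 20.54], 0],
  [-0.3, [-0.65, -18.63, 20.54], 0],
  [-0.3, [-0.65, -18.63, 20.54], 0],
  [-0.3, [-0.65, -18.63, 20.54], 0],
  [-0.3, [-0.65, -18.63, 20.54], 0],
  [-0.3, [-0.65, -18.63, 20.54], 0],
])

```text
t: 7.8
eef_pos: [470.4, 87.0, 328.8]
tcp_rot: [0.562, 1.571, -2.607]
ft_force: [-0.3, 0.1, 0.2]
opening: 0.649
```

```bash
python3 - <<'E'
from h import *
d=snap("wrist","w4")
h,s,v=cv2.split(hsv(d).astype(np.uint8))
for b in blobs(d,(h>15)&(h<35)&(s>140),12,80): print(b[0],b[1],*map(np.array,b[2]))
for b in blobs(d,((h<8)|(h>172))&(s>150),54,80): print("red",b[0],b[1],*map(np.array,b[2]))
plan(471.4,87,24,88.2)
d=cams.read_camera("top");h,s,v=cv2.split(hsv(d).astype(np.uint8))
m=(h>105)&(h<130)&(s>110)
for b in blobs(d,m,15,20): print("top blue",b[0],b[1],*map(np.array,b[2]))
snap("scene","s4")
a=cv2.imread("pics/w4.png");b=cv2.imread("pics/s4.png")[130:290,180:340]
cv2.imwrite("pics/c4.png",np.hstack([cv2.resize(a,(400,300)),cv2.resize(b,(400,300))]))
E
```

```text
[365.291 321.472] 708.5 [313.229 -25.659] [259.266   8.917] 88.51258850097656
[378.139 276.672] 553.5 [364.494 -34.891] [67.664 20.698] 6.4168171882629395
[138.453 276.942] 519.5 [371.423 214.813] [20.66  66.347] 80.47270202636719
[257.903 178.66 ] 812.0 [472.923  87.298] [14.249 64.692] 88.1419677734375
red [190.618  32.648] 2553.5 [596.292 134.181] [40.964 40.684] 9.041479110717773
grasp now [470.379  87.02  157.828] jaw -91.5 q6 1.64 open 0.649 F [0.125 0.131 0.163] t 7.85 
 SHIFT cm [13.38 -0.   -0.1 ] TURN 0.005
top blue [254.158 255.395] 156.0 [434.308 -63.4  ] [46.448 30.35 ] 45.26029586791992
top blue [268.904 174.5  ] 122.0 [ 670.879 -105.502] [68.999 17.754] 0.1486567109823227
top blue [465.098 121.963] 326.0 [ 833.89  -690.549] [50.823 80.613] 70.21947479248047
top blue [271.143 102.571] 135.0 [ 892.2   -110.785] [40.995 42.38 ] 0.27746132016181946
top blue [306.444  40.583] 118.0 [1090.791 -219.904] [39.518 40.21 ] 0.14921699464321136
top blue [490.036  18.536] 53.0 [1168.228 -790.257] [19.616 45.235] 45.12675094604492
```

View pics/c4.png

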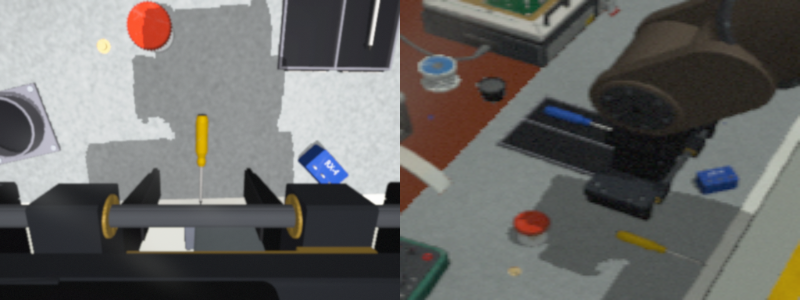

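The blue driver lies in its lane with its handle at (671,-105.5). The yellow handle measures (472.9, 87.3), so I'll grasp it.

>>> apply_moves([
  [-0.3, [5, -0.03, -0.25], 0.005],
  [-0.3, [9, -0.03, -0.25], 0.005],
  [-0.3, [12, -0.03, -0.25], 0.005],
  [-0.3, [13.33, -0.03, -0.25], 0.005],
  [-0.3, [13.33, -0.03, -0.25], 0.005],
  [0.3, [13.33, -0.03, -0.25], 0.005],
  [1, [13.33, -0.03, -0.25], 0.005],
  [1, [13.33, -0.03, -0.25], 0.005],
  [1, [13.33, -0.03, -0.25], 0.005],
  [1, [13.33, -0.03, -0.25], 0.005],
  [1, [13.33, -0.03, -0.25], 0.005],
  [1, [13.33, -0.03, -0.25], 0.005],
  [1, [10, -0.03, -0.25], 0.005],
  [1, [4, -0.03, -0.25], 0.005],
  [1, [4, -0.03, -0.25], 0.005],
  [1, [4, -0.03, -0.25], 0.005],
])

```text
t: 9.95
eef_pos: [472.4, 87.5, 288.6]
tcp_rot: [0.609, 1.571, -2.564]
ft_force: [-1.2, 0.1, -0.8]
opening: 0.168
```

```bash
python3 - <<'E'
from h import *
plan(667.5,-42.3,118,88.5)
E
```

```text
grasp now [472.407  87.518 117.607] jaw -91.8 q6 1.65 open 0.168 F [-1.185  0.126 -0.762] t 9.95 
 SHIFT cm [ -0.04  12.37 -19.9 ] TURN -0.005
```

>>> apply_moves([
  [1, [0, 12.37, -19.9], -0.005],
  [1, [0, 12.37, -19.9], -0.005],
  [1, [0, 12.37, -19.9], -0.005],
  [1, [0, 12.37, -19.9], -0.005],
  [1, [0, 12.37, -19.9], -0.005],
  [1, [0, 12.37, -19.9], -0.005],
  [1, [0, 12.37, -19.9], -0.005],
  [1, [4, 12.37, -19.9], -0.005],
  [1, [7.5, 12.37, -19.9], -0.005],
  [1, [8.93, 12.37, -19.9], -0.005],
  [1, [8.93, 12.37, -19.9], -0.005],
  [1, [8.93, 12.37, -19.9], -0.005],
  [0.43, [8.93, 12.37, -19.9], -0.005],
  [0.43, [8.93, 12.37, -19.9], -0.005],
  [0.43, [8.93, 12.37, -19.9], -0.005],
  [0.43, [6, 12.37, -19.9], -0.005],
  [0.43, [0, 12.37, -19.9], -0.005],
  [0.43, [-4, 12.37, -19.9], -0.005],
  [0.43, [-4, 12.37, -19.9], -0.005],
])

```text
t: 12.32
eef_pos: [668.0, -42.3, 332.5]
tcp_rot: [2.992, 1.565, -0.176]
ft_force: [0.4, 0.7, -1.5]
opening: 0.283
```

```bash
python3 - <<'E'
from h import *
plan(575,-262,160,111.5)
E
```

```text
grasp now [668.98  -42.517 161.484] jaw -91.5 q6 1.44 open 0.283 F [ 0.432  0.656 -1.463] t 12.325 
 SHIFT cm [ 0.12 22.19  8.82] TURN -0.401
```

>>> apply_moves([
  [-0.6, [0, 22.19, 8.82], -0.401],
  [-0.6, [0, 22.19, 8.82], -0.401],
  [-0.6, [0, 22.19, 8.82], -0.401],
  [-0.6, [0, 22.19, 8.82], -0.401],
  [-0.6, [0, 22.19, 8.82], -0.401],
  [-0.6, [0, 22.19, 8.82], -0.401],
  [-0.6, [0, 22.19, 8.82], -0.401],
  [-0.6, [0, 22.19, 8.82], -0.401],
  [-0.6, [0, 22.19, 8.82], -0.401],
])

```text
t: 13.45
eef_pos: [574.1, -261.2, 328.9]
tcp_rot: [1.642, 1.571, -1.124]
ft_force: [-0.5, -0.0, -0.6]
opening: 0.796
```

```bash
python3 - <<'E'
from h import *
d=snap("wrist","w5")
snap("top","t5")
a=cv2.imread("pics/w5.png");b=cv2.imread("pics/t5.png")[140:260,200:360]
cv2.imwrite("pics/c5.png",np.hstack([cv2.resize(b,(0,0),fx=2,fy=2.4)[:288],a[:288,100:440]]))
plan(619,-262,30,111.5)
E
```

```text
grasp now [ 573.952 -261.46   157.954] jaw -68.5 q6 0.66 open 0.8 F [-0.462 -0.33  -0.244] t 13.55 
 SHIFT cm [12.8   1.7  -4.17] TURN 0.0
```

View pics/c5.png

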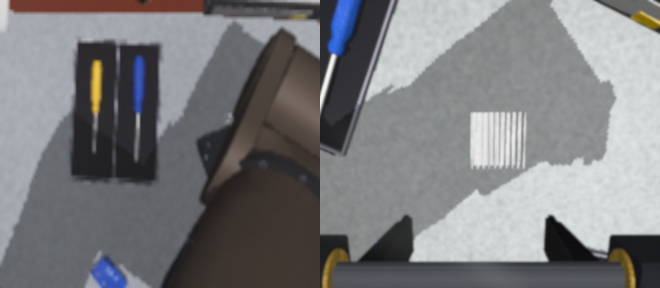

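Both drivers lie along their lanes, one in each. The heat sink is at wrist pixels (250..306, 112..168), square to the jaws, with its fins perpendicular to the jaw line.

```bash
python3 - <<'E'
from h import *
d=cams.read_camera("wrist")
m=(d["image"].min(2)>0)
p=pt(d,[(250,112),(305,112),(306,168),(251,168)],27);print(p,p.mean(0))
for a,b in((0,1),(1,2),(2,3),(3,0)):
    e=p[b]-p[a];print(np.linalg.norm(e),np.degrees(np.arctan2(e[1],e[0])))
x,y=p.mean(0);plan(x,y,29,111.5)
E
```

```text
[[ 633.955 -229.995]
 [ 651.538 -274.58 ]
 [ 606.417 -295.376]
 [ 588.019 -248.735]] [ 619.982 -262.172]
47.92611337568444 -68.47665339632009
49.68373410368836 -155.25548195153883
50.13815446862433 111.52743333396447
49.61220046596078 22.19285283162409
grasp now [ 573.902 -261.59   157.954] jaw -68.5 q6 0.66 open 0.799 F [ 0.05  -0.269  0.121] t 13.6 
 SHIFT cm [12.9   1.74 -4.27] TURN -0.0
```

>>> apply_moves([
  [-0.6, [0, 1.74, -4.27], 0],
  [-0.6, [5, 1.74, -4.27], 0],
  [-0.6, [9, 1.74, -4.27], 0],
  [-0.6, [12, 1.74, -4.27], 0],
  [-0.6, [13.1, 1.74, -4.27], 0],
  [-0.6, [13.1, 1.74, -4.27], 0],
  [0, [13.1, 1.74, -4.27], 0],
  [0.5, [13.1, 1.74, -4.27], 0],
  [1, [13.1, 1.74, -4.27], 0],
  [1, [13.1, 1.74, -4.27], 0],
  [1, [13.1, 1.74, -4.27], 0],
  [1, [13.1, 1.74, -4.27], 0],
  [1, [10, 1.74, -4.27], 0],
  [1, [4, 1.74, -4.27], 0],
  [1, [4, 1.74, -4.27], 0],
  [1, [4, 1.74, -4.27], 0],
])

```text
t: 15.6
eef_pos: [619.6, -262.3, 288.4]
tcp_rot: [-0.686, 1.57, 2.83]
ft_force: [0.1, -0.1, -1.6]
opening: 0.508
```

```bash
python3 - <<'E'
from h import *
c=np.array([510.4,-448.6]);a=np.radians(8.8)
b=c+31.5*np.array([-np.sin(a),np.cos(a)]);print(b,c-46.5*np.array([-np.sin(a),np.cos(a)]))
plan(*b,118,98.8)
E
```

```text
[ 505.581 -417.471] [ 517.514 -494.553]
grasp now [ 619.527 -262.222  117.436] jaw -68.5 q6 0.7 open 0.508 F [ 0.119 -0.108 -1.597] t 15.6 
 SHIFT cm [-0.05 10.28 16.29] TURN 0.221
```

>>> apply_moves([
  [1, [0, 10.28, 16.29], 0.221],
  [1, [0, 10.28, 16.29], 0.221],
  [1, [0, 10.28, 16.29], 0.221],
  [1, [0, 10.28, 16.29], 0.221],
  [1, [0, 10.28, 16.29], 0.221],
  [1, [0, 10.28, 16.29], 0.221],
  [1, [0, 10.28, 16.29], 0.221],
  [1, [0, 10.28, 16.29], 0.221],
])

```text
t: 16.6
eef_pos: [506.5, -417.0, 288.9]
tcp_rot: [1.664, 1.571, -1.323]
ft_force: [0.2, 1.1, -1.3]
opening: 0.512
```

```bash
python3 - <<'E'
from h import *
d=snap("wrist","w6");print(d["position"],d["orientation"])
plan(505.6,-417.5,30.5,98.8)
E
```

```text
[ 578.446 -405.568  269.84 ] [ 2.883  0.001 -1.416]
grasp now [ 506.385 -417.143  117.952] jaw -81.1 q6 0.63 open 0.511 F [ 0.058 -0.273 -0.965] t 16.65 
 SHIFT cm [8.75 0.02 0.08] TURN 0.001
```

View pics/w6.png

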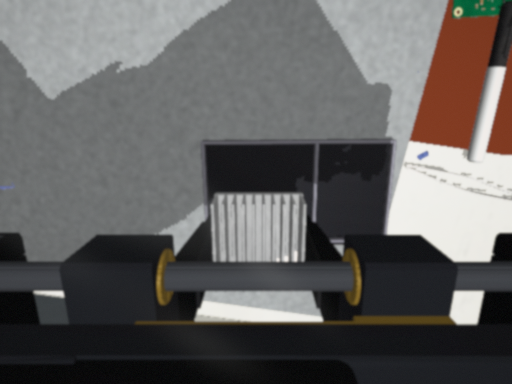

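Heat sink held square (210..306, 195..262). The tray's far rim runs from (205,141) to (393,141) with the divider at (316,142), aligned with the jaws. Next I'll check those positions.

```bash
python3 - <<'E'
from h import *
d=cams.read_camera("wrist")
p=pt(d,[(204,141),(316,142),(393.5,141),(386.5,240)],13);print(p)
e=p[0]-p[2];print(np.linalg.norm(e),"yaw",np.degrees(np.arctan2(-e[0],e[1])))
a=np.radians(8.8);ux=np.array([np.cos(a),np.sin(a)]);uy=np.array([-np.sin(a),np.cos(a)])
c=(p[0]+p[2])/2-45*ux;b=c+31.5*uy;print("tray",c,"large",b,"small",c-46.5*uy)
plan(*b,30.5,98.8)
E
```

```text
[[ 543.999 -366.49 ]
 [ 557.22  -456.272]
 [ 567.702 -518.102]
 [ 482.624 -534.783]]
153.45339298489122 yaw 8.885731367760119
tray [ 511.38 -449.18] large [ 506.561 -418.051] small [ 518.494 -495.133]
grasp now [ 506.26  -417.314  118.015] jaw -81.1 q6 0.63 open 0.507 F [-0.001  0.832 -0.176] t 16.7 
 SHIFT cm [ 8.75  0.08 -0.02] TURN 0.001
```

>>> apply_moves([
  [1, [4, 0.08, 0], 0],
  [1, [7, 0.08, 0], 0],
  [1, [8.78, 0.08, 0], 0],
  [1, [8.78, 0.08, 0], 0],
  [1, [8.78, 0.08, 0], 0],
  [-0.2, [8.78, 0.08, 0], 0],
  [-0.2, [8.78, 0.08, 0], 0],
  [-0.2, [8.78, 0.08, 0], 0],
  [-0.2, [6, 0.08, 0], 0],
  [-0.2, [0, 0.08, 0], 0],
  [-0.2, [-4, 0.08, 0], 0],
  [-0.2, [-4, 0.08, 0], 0],
])

```text
t: 18.2
eef_pos: [506.2, -418.6, 332.5]
tcp_rot: [2.187, 1.565, -0.8]
ft_force: [-0.9, 0.6, 0.5]
opening: 0.6
```

```bash
python3 - <<'E'
from h import *
snap("wrist","w7")
plan(434,-20,160,130)
plan(434,-20,160,40)
E
```

```text
grasp now [ 506.272 -418.668  159.195] jaw -81.2 q6 0.63 open 0.601 F [-0.304  0.08  -0.304] t 18.25 
 SHIFT cm [ -0.17 -40.5    1.03] TURN -0.544
grasp now [ 506.272 -418.668  159.195] jaw -81.2 q6 0.63 open 0.601 F [-0.304  0.08  -0.304] t 18.25 
 SHIFT cm [ -0.17 -40.5    1.03] TURN 1.027
```

```bash
python3 - <<'E'
from h import *
plan(434.5,-62.5,160,135)
E
```

```text
grasp now [ 506.272 -418.668  159.195] jaw -81.2 q6 0.63 open 0.601 F [-0.304  0.08  -0.304] t 18.25 
 SHIFT cm [ -0.16 -36.3    1.63] TURN -0.632
```

>>> apply_moves([
  [-0.3, [-0.16, -36.3, 1.63], -0.632],
  [-0.3, [-0.16, -36.3, 1.63], -0.632],
  [-0.3, [-0.16, -36.3, 1.63], -0.632],
  [-0.3, [-0.16, -36.3, 1.63], -0.632],
  [-0.3, [-0.16, -36.3, 1.63], -0.632],
  [-0.3, [-0.16, -36.3, 1.63], -0.632],
  [-0.3, [-0.16, -36.3, 1.63], -0.632],
  [-0.3, [-0.16, -36.3, 1.63], -0.632],
  [-0.3, [-0.16, -36.3, 1.63], -0.632],
  [-0.3, [-0.16, -36.3, 1.63], -0.632],
  [-0.3, [-0.16, -36.3, 1.63], -0.632],
  [-0.3, [-0.16, -36.3, 1.63], -0.632],
])

```text
t: 19.75
eef_pos: [434.3, -62.5, 330.5]
tcp_rot: [1.251, 1.571, -1.106]
ft_force: [-0.2, 0.3, 0.7]
opening: 0.649
```

```bash
python3 - <<'E'
from h import *
d=snap("wrist","w8");snap("top","t8")
a=cv2.imread("pics/w8.png");b=cv2.imread("pics/t8.png")[200:270,340:440]
cv2.imwrite("pics/c8.png",np.hstack([cv2.resize(b,(288,288)),a[:288]]))
h,s,v=cv2.split(hsv(d).astype(np.uint8))
for b in blobs(d,(h>105)&(h<130)&(s>110)&(v>70),30,80): print(b[0],b[1],*map(np.array,b[2]))
plan(434.5,-62.5,29,135)
E
```

```text
[259.614 182.88 ] 1597.0 [438.194 -61.348] [49.257 29.259] 44.34965515136719
[483.172  31.166] 1411.5 [656.975 -99.869] [18.888 57.651] 88.86363220214844
grasp now [434.341 -62.396 159.528] jaw -45.0 q6 0.49 open 0.65 F [ 0.192 -0.548 -0.403] t 19.85 
 SHIFT cm [13.05  0.02 -0.  ] TURN 0.0
```

View pics/c8.png

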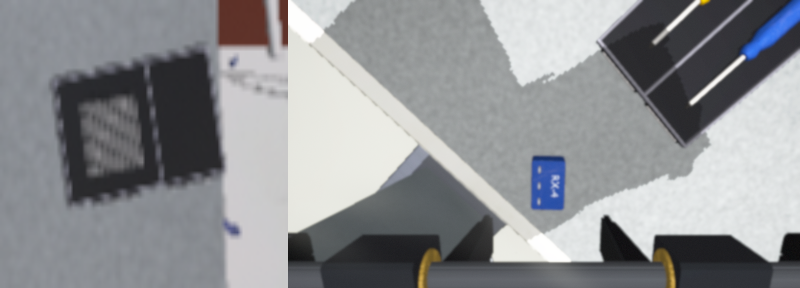

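The heat sink sits inside the larger bay. The relay is at wrist pixel (260,183), which is world (437.5,-62), aligned with the jaws.

>>> apply_moves([
  [-0.3, [5, 0.2, -0.25], 0],
  [-0.3, [9, 0.2, -0.25], 0],
  [-0.3, [12, 0.2, -0.25], 0],
  [-0.3, [13.15, 0.2, -0.25], 0],
  [-0.3, [13.15, 0.2, -0.25], 0],
  [-0.3, [13.15, 0.2, -0.25], 0],
  [0.3, [13.15, 0.2, -0.25], 0],
  [1, [13.15, 0.2, -0.25], 0],
  [1, [13.15, 0.2, -0.25], 0],
  [1, [13.15, 0.2, -0.25], 0],
  [1, [13.15, 0.2, -0.25], 0],
  [1, [10, 0.2, -0.25], 0],
  [1, [4, 0.2, -0.25], 0],
  [1, [3, 0.2, -0.25], 0],
  [1, [3, 0.2, -0.25], 0],
])

```text
t: 21.72
eef_pos: [437.3, -61.9, 300.6]
tcp_rot: [2.014, 1.57, -0.342]
ft_force: [-0.4, -0.6, -1.2]
opening: 0.334
```

```bash
python3 - <<'E'
from h import *
plan(518,-494.8,130,8.8)
E
```

```text
grasp now [437.53  -61.922 129.579] jaw -45.0 q6 0.49 open 0.334 F [-0.352 -0.632 -1.227] t 21.725 
 SHIFT cm [-0.02 36.29 24.93] TURN -0.939
```

>>> apply_moves([
  [1, [0, 36.29, 24.93], -0.939],
  [1, [0, 36.29, 24.93], -0.939],
  [1, [0, 36.29, 24.93], -0.939],
  [1, [0, 36.29, 24.93], -0.939],
  [1, [0, 36.29, 24.93], -0.939],
  [1, [0, 36.29, 24.93], -0.939],
  [1, [0, 36.29, 24.93], -0.939],
  [1, [0, 36.29, 24.93], -0.939],
  [1, [0, 36.29, 24.93], -0.939],
  [1, [0, 36.29, 24.93], -0.939],
  [1, [0, 36.29, 24.93], -0.939],
  [1, [0, 36.29, 24.93], -0.939],
  [1, [0, 36.29, 24.93], -0.939],
])

```text
t: 23.35
eef_pos: [518.1, -494.4, 300.9]
tcp_rot: [0.483, 1.57, -0.934]
ft_force: [0.4, 0.9, -1.3]
opening: 0.333
```

```bash
python3 - <<'E'
from h import *
d=snap("wrist","w9")
plan(518,-494.8,31.3,8.8)
E
```

```text
grasp now [ 518.134 -494.573  129.824] jaw 8.8 q6 -1.01 open 0.337 F [-1.237 -0.208 -0.319] t 23.4 
 SHIFT cm [ 9.85 -0.02  0.02] TURN 0.001
```

View pics/w9.png

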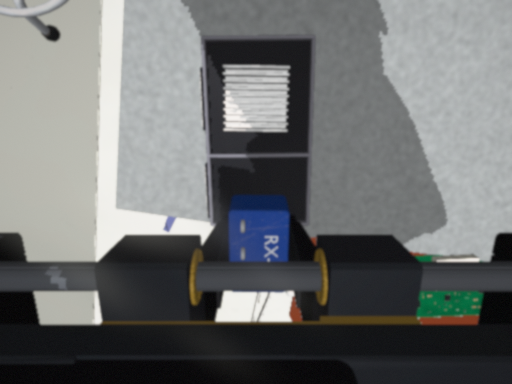

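```bash
python3 - <<'E'
from h import *
d=cams.read_camera("wrist")
p=pt(d,[(209,156),(309.5,155),(204.5,39),(312.5,39)],13);print(p)
a=np.radians(8.8);ux=np.array([np.cos(a),np.sin(a)]);uy=np.array([-np.sin(a),np.cos(a)])
m=(p[0]+p[1])/2;print("small from divider",m-31.5*uy,"from end",(p[2]+p[3])/2-126*uy)
h,s,v=cv2.split(hsv(d).astype(np.uint8))
q=pt(d,[(230,207),(290,207),(232,196),(286,196)],131.8);print("relay far edge",q, "centre",(q[0]+q[1])/2-24*uy)
E
```

```text
[[ 472.806 -471.031]
 [ 557.796 -456.931]
 [ 458.783 -379.936]
 [ 542.298 -366.91 ]]
small from divider [ 520.12 -495.11] from end [ 519.817 -497.94 ]
relay far edge [[ 501.568 -473.68 ]
 [ 531.165 -469.078]
 [ 501.795 -467.861]
 [ 528.184 -463.758]] centre [ 520.038 -495.097]
```

>>> apply_moves([
  [1, [5, 0.13, 0.08], 0],
  [1, [8, 0.13, 0.08], 0],
  [1, [9.85, 0.13, 0.08], 0],
  [1, [9.85, 0.13, 0.08], 0],
  [1, [9.85, 0.13, 0.08], 0],
  [0.05, [9.85, 0.13, 0.08], 0],
  [0.05, [9.85, 0.13, 0.08], 0],
  [0.05, [9.85, 0.13, 0.08], 0],
  [0.05, [7, 0.13, 0.08], 0],
  [0.05, [1, 0.13, 0.08], 0],
  [0.05, [-4, 0.13, 0.08], 0],
  [0.05, [-4, 0.13, 0.08], 0],
])

```text
t: 24.95
eef_pos: [519.6, -495.5, 345.4]
tcp_rot: [0.556, 1.563, -0.861]
ft_force: [0.1, 0.1, -0.5]
opening: 0.473
```

```bash
python3 - <<'E'
from h import *
snap("wrist","w10")
plan(560,134,180,90)
E
```

```text
grasp now [ 519.799 -495.682  171.56 ] jaw 8.8 q6 -1.01 open 0.477 F [-0.172  0.322  0.064] t 25.0 
 SHIFT cm [ -1.    13.64 -61.6 ] TURN -1.417
```

>>> apply_moves([
  [-0.5, [-1, 13.64, -61.6], 1.724],
  [-0.5, [-1, 13.64, -61.6], 1.724],
  [-0.5, [-1, 13.64, -61.6], 1.724],
  [-0.5, [-1, 13.64, -61.6], 1.724],
  [-0.5, [-1, 13.64, -61.6], 1.724],
  [-0.5, [-1, 13.64, -61.6], 1.724],
  [-0.5, [-1, 13.64, -61.6], 1.724],
  [-0.5, [-1, 13.64, -61.6], 1.724],
  [-0.5, [-1, 13.64, -61.6], 1.724],
  [-0.5, [-1, 13.64, -61.6], 1.724],
  [-0.5, [-1, 13.64, -61.6], 1.724],
  [-0.5, [-1, 13.64, -61.6], 1.724],
  [-0.5, [-1, 13.64, -61.6], 1.724],
  [-0.5, [-1, 13.64, -61.6], 1.724],
  [-0.5, [-1, 13.64, -61.6], 1.724],
  [-0.5, [-1, 13.64, -61.6], 1.724],
  [-0.5, [-1, 13.64, -61.6], 1.724],
])

```text
t: 27.12
eef_pos: [559.8, 134.0, 350.6]
tcp_rot: [2.509, 1.571, -0.632]
ft_force: [0.7, -0.1, 0.5]
opening: 0.751
```

```bash
python3 - <<'E'
from h import *
d=snap("wrist","w11")
h,s,v=cv2.split(hsv(d).astype(np.uint8))
for b in blobs(d,((h<8)|(h>172))&(s>150),54,300): print("red",b[0],b[1],*map(np.array,b[2]))
snap("top","t11")
a=cv2.imread("pics/w11.png");b=cv2.imread("pics/t11.png")[200:270,340:440]
cv2.imwrite("pics/c11.png",np.hstack([cv2.resize(b,(288,288)),a[:288]]))
plan(596.3,134.2,48,90)
E
```

```text
red [257.354 146.577] 1594.0 [597.299 135.181] [39.511 39.668] 0.05079541355371475
grasp now [559.715 134.202 179.549] jaw -90.0 q6 1.69 open 0.746 F [ 0.137 -0.047  0.128] t 27.225 
 SHIFT cm [13.16  0.   -3.66] TURN 0.001
```

View pics/c11.png

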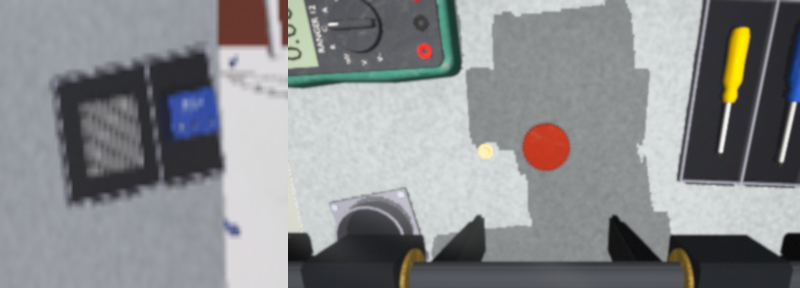

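The relay lies inside the smaller bay. The jar lid is at wrist pixel (257,147), which is world (597.2,135). I'll grasp it by the lid.

>>> apply_moves([
  [-0.5, [2, -0.08, -3.74], 0],
  [-0.5, [7, -0.08, -3.74], 0],
  [-0.5, [11, -0.08, -3.74], 0],
  [-0.5, [13.16, -0.08, -3.74], 0],
  [-0.5, [13.16, -0.08, -3.74], 0],
  [-0.5, [13.16, -0.08, -3.74], 0],
  [0, [13.16, -0.08, -3.74], 0],
  [0.5, [13.16, -0.08, -3.74], 0],
  [1, [13.16, -0.08, -3.74], 0],
  [1, [13.16, -0.08, -3.74], 0],
  [1, [13.16, -0.08, -3.74], 0],
  [1, [13.16, -0.08, -3.74], 0],
  [1, [10, -0.08, -3.74], 0],
  [1, [5, -0.08, -3.74], 0],
  [1, [3, -0.08, -3.74], 0],
  [1, [3, -0.08, -3.74], 0],
])

```text
t: 29.22
eef_pos: [597.1, 135.1, 321.5]
tcp_rot: [-3.062, 1.569, 0.081]
ft_force: [0.6, 0.6, -1.6]
opening: 0.457
```

```bash
python3 - <<'E'
from h import *
d=cams.read_camera("top")
# cup top rim 27.5: dark interior blob
h,s,v=cv2.split(hsv(d).astype(np.uint8))
m=np.zeros(h.shape,bool);m[205:262,98:150]=1
for b in blobs(d,m&(v<45),10.5,100): print("cup floor",b[0],b[1],*map(np.array,b[2]))
plan(460,317,150,90)
E
```

```text
grasp now [596.891 135.09  149.139] jaw -90.0 q6 1.68 open 0.456 F [ 0.049 -0.023 -2.737] t 29.275 
 SHIFT cm [ -0.09 -18.2   13.67] TURN 0.001
```

>>> apply_moves([
  [1, [-0.5, -18.2, 15], 0],
  [1, [-0.5, -18.2, 15], 0],
  [1, [-0.5, -18.2, 15], 0],
  [1, [-0.5, -18.2, 15], 0],
  [1, [-0.5, -18.2, 15], 0],
  [1, [-0.5, -18.2, 15], 0],
  [1, [-0.5, -18.2, 15], 0],
  [1, [-0.5, -18.2, 15], 0],
])

```text
t: 30.28
eef_pos: [447.6, 316.2, 325.2]
tcp_rot: [0.812, 1.57, -2.33]
ft_force: [0.0, 0.7, -1.1]
opening: 0.454
```

```bash
python3 - <<'E'
from h import *
d=snap("wrist","w12");print(d["position"])
plan(496,317,54.8,90)
E
```

```text
[520.439 316.444 306.061]
grasp now [447.517 316.28  154.282] jaw -90.0 q6 2.07 open 0.456 F [ 0.241  0.076 -1.527] t 30.325 
 SHIFT cm [ 9.95 -0.08 -4.85] TURN -0.001
```

View pics/w12.png

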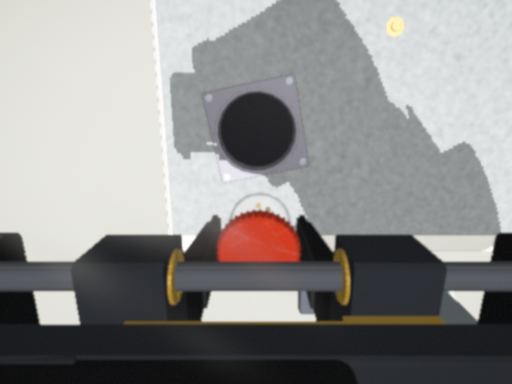

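Wrist view: jar upright in the grip (lid at (259,240)). The cup's inner circle is centred near (257,129) and the base corners are (203,94), (294,77), (309,163) and (223,181).

```bash
python3 - <<'E'
from h import *
d=cams.read_camera("wrist")
p=pt(d,[(203,94),(294,77),(309,163),(223,181)],9);print("base",p.mean(0),np.linalg.norm(p[0]-p[1]),np.linalg.norm(p[1]-p[2]))
g=d["image"].max(2);m=np.zeros(g.shape,np.uint8);m[70:190,190:320]=1
for b in blobs(d,(g<40)&(m>0),27.5,500): print("rim",b[0],b[1],*map(np.array,b[2]))
for b in blobs(d,(g<40)&(m>0),10.5,500): print("floor",b[0],*map(np.array,b[2]))
x,y=p.mean(0);plan(x,y,55,90)
E
```

```text
base [497.898 317.684] 83.00512402576003 79.31561302205893
rim [252.906 137.87 ] 1397.0 [487.261 324.123] [58.461 32.375] 63.03173828125
floor [252.906 137.87 ] [485.243 324.584] [62.028 34.35 ] 63.03215789794922
grasp now [447.392 316.407 154.371] jaw -90.0 q6 2.07 open 0.455 F [-0.161  0.886 -0.211] t 30.375 
 SHIFT cm [ 9.94 -0.13 -5.05] TURN -0.0
```

>>> apply_moves([
  [1, [0, -0.1, -5.02], 0],
  [1, [0, -0.1, -5.02], 0],
  [1, [4, -0.1, -5.02], 0],
  [1, [7, -0.1, -5.02], 0],
  [1, [9, -0.1, -5.02], 0],
  [1, [9.98, -0.1, -5.02], 0],
  [1, [9.98, -0.1, -5.02], 0],
  [1, [9.98, -0.1, -5.02], 0],
  [-0.26, [9.98, -0.1, -5.02], 0],
  [-0.26, [9.98, -0.1, -5.02], 0],
  [-0.26, [9.98, -0.1, -5.02], 0],
  [-0.26, [7, -0.1, -5.02], 0],
  [-0.26, [2, -0.1, -5.02], 0],
  [-0.26, [-3, -0.1, -5.02], 0],
  [-0.26, [-3, -0.1, 0], 0],
  [-0.26, [-3, -0.1, 0], 0],
])

```text
t: 32.38
eef_pos: [444.6, 317.9, 356.3]
tcp_rot: [0.226, 1.571, -2.913]
ft_force: [0.5, -0.2, 0.9]
opening: 0.628
```

```bash
python3 - <<'E'
from h import *
snap("wrist","w13");snap("scene","s13");snap("top","t13")
a=cv2.imread("pics/w13.png")[60:250,150:380];b=cv2.imread("pics/s13.png")[100:350,150:350];t=cv2.imread("pics/t13.png")[140:280,225:425]
cv2.imwrite("pics/c13.png",np.hstack([cv2.resize(x,(0,0),fx=k,fy=k)[:300] for x,k in((a,1.1),(b,1.2),(t,1.5)) for x in [cv2.copyMakeBorder(x,0,300,0,0,cv2.BORDER_CONSTANT)]]))
plan(0,0,0,0)
E
```

```text
grasp now [447.548 318.147 184.574] jaw -90.0 q6 2.07 open 0.633 F [-0.13  -0.83  -0.028] t 32.525 
 SHIFT cm [18.43 31.78 44.79] TURN -1.57
```

View pics/c13.png

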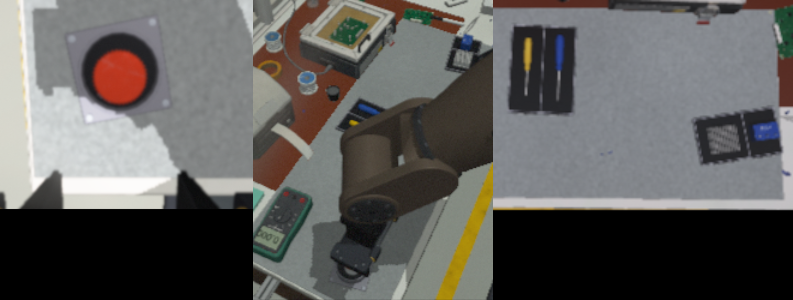

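All items look placed. One numeric check on the relay's position and height before handing in.

```bash
python3 - <<'E'
from h import *
from cell import job
a=np.radians(8.8);M=np.array([[np.cos(a),np.sin(a)],[-np.sin(a),np.cos(a)]])
for n in("top","scene"):
    d=cams.read_camera(n);h,s,v=cv2.split(hsv(d).astype(np.uint8))
    for b in blobs(d,(h>105)&(h<130)&(s>110),33,20):
        if abs(b[2][0][0]-519)<40 and abs(b[2][0][1]+496)<40: print(n,*map(np.array,b[2]),"in tray",M@(np.array(b[2][0])-[511.4,-449.2]))
print(monitor.state()["qvel"].round(3))
E
```

```text
top [ 518.238 -496.163] [32.654 47.109] 8.545756340026855 in tray [ -0.427 -47.456]
scene [ 515.224 -478.969] [35.691 70.693] 10.857843399047852 in tray [ -0.775 -30.004]
[ 0.001  0.004  0.004  0.002  0.    -0.001]
```

```bash
python3 -c "
from cell import job
print(job.job_done())"
```

```text
the job is handed in; nothing more can be done
None
```

I placed all five items in the order asked and handed the job in at about 33 s (limit 112 s). The hand-in reports no verdict, so these are my own last checks.

- **Screwdrivers:** one in each lane of the tool tray and lying along it, as the final top image shows.
- **Heat sink:** fins-up inside the larger bay, well clear of the walls.
- **Relay module:** in the smaller bay, with its centre within about 1 mm of the bay's centre. Its top face measures 33 x 47 mm at the expected height, so it is upright.
- **Jar:** standing in the cup, with its lid ring inside the rim. It looks slightly off-centre in the wrist view because the lid is higher than the rim.
- **Multimeter and loupe:** I didn't touch either, and both look to be where they were.

The force readings I saw, all at the ends of moves, stayed below 3 N. The gripper finished open, clear of everything.

One check disagreed: the scene camera put the relay's centre about 17 mm off. From that angle it also sees the relay's side face, so I went by the top view.

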